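# Hold a lidded tumbler down in the packing jig

## Task

Take the loose round wooden lid that lies flat on the worktop and set it on the tumbler that stands in the spring-loaded packing jig, plug side down, seated and level, and let go of it. Then push down on the middle of the lid with closed fingers until its top is flush with the tops of the jig's two gauge posts, and finish while holding it pressed there, without releasing it. Leave the saucer, the small cup and the small bowl where they stand.

Things in the scene. Friction and masses are not known exactly. Their poses are not given: they have to be found in the camera images.
- lid: Loose round beech lid, 67.6 mm across, 18 mm tall in all, 40 to 70 g: a disc 11 mm thick (its rim, to be gripped across) over a round plug 46 mm across and 7 mm deep. It lies plug down on the worktop, so the disc's underside is 7 mm above it. Origin: centre of the plug's underside; z up.
- lid_top (a point): Centre of the flat upper face of the lid, 18 mm above the lid's origin. Seated on the tumbler it is 11 mm above the rim, about 12 mm above the gauge posts' tops.
- cup: Loose blue stoneware tumbler without handle, 66 mm across outside, mouth about 53 mm across inside (the lid's plug enters with about 3 mm to spare all round), 63 mm tall, 120 to 195 g. It stands upright in a shallow ring on the jig's platform. Origin: centre of its underside; z up.
- cup_rim (a point): Centre of the tumbler's mouth, at the height of its rim, 62.5 mm above the tumbler's origin.
- gauge (a point): Point midway between the flat tops of the jig's two upright steel gauge posts, at the height of those tops (97.5 mm above the worktop; they do not move). The post axes stand 63 mm to either side of the tumbler's axis, along this frame's y axis; x points across that line, z up. Post heads are 16 mm across.
- platform (a joint): Travel of the jig's round spring-loaded platform under the tumbler, straight down, in m: 0 fully up (its rest, top 36 mm above the worktop), 0.022 bottom stop. It stays up under tumbler and lid alone; flush is at about 0.012. Pushing on the lid takes about 4 N to start and 0.6 N more per mm, about 11 to 12 N at flush. It springs up when released.
- saucer: Loose grey stoneware saucer, 70 mm across, 12 mm tall, a shallow dish; bystander, leave it alone. Origin: centre of its underside.
- small_cup: Loose green stoneware cup, 40 mm across, 35 mm tall; bystander. Origin: centre of its underside.
- small_bowl: Loose sand-coloured thick little bowl, 62 mm across, 31 mm tall; bystander. Origin: centre of its underside.
- jig: Packing jig, fixed to the worktop: a wooden foot 100 x 142 x 10 mm (x, y, z) with a round metal well 94 mm across, its rim 34 mm above the worktop, in which the platform slides, and a gauge post at either end of its y axis. Origin: centre of its underside, under the tumbler's axis.
Things that resemble listed ones, but are neither listed nor needed, are in the scene too. What is shaped like the cup but purple is not meant.

How it is judged:
By the outcome, as a careful person would: the job done as asked, in the order asked, and still so for the second after the job is handed in, while the arm keeps its last pose, push and grip.
It also fails if it takes over 40 s, if anything falls off the work surface, if the arm or the gripper's body presses on something with over 40 N, if the wrist force passes 120 N, or if a joint passes its speed limit or range.

## Robot

A 7-joint arm with a two-finger parallel gripper is mounted at the origin on a cart in front of the work surface, level with it; the furniture and walls round the work are solid. World frame = base frame: x ahead of the robot, y to its left, z up, the work surface at z = 0. Lengths are in m, angles in rad, forces in N, time in s.
With the tool pointing down it reaches from about 0.4 to 0.85 m from the base axis. Payload 4.5 kg.
Tool frame: the origin (TCP) lies on the centre line of the jaws, within the pads' length; the fingertips stand 11 mm ahead of it and the grasp point (between the pads) lies 8 mm behind it; z points along the fingers, y is the line along which they close (so a half turn about z gives the same grasp; the last joint's range is limited). The gripper opens to 88 mm and grips with 3 to 60 N. Pads are 18 mm wide; open, the fingers measure 123 mm over their backs; the gripper's body (75 mm by 187 mm) begins 45 mm behind the grasp point.
Start: joints at [1.256, 0.689, -0.195, 1.565, 0.157, 0.902, -0.215], TCP at [0.214, -0.587, 0.25] pointing down, gripper open.
Joint ranges: [-3.01, 3.01], [-0.46, 2.08], [-1.47, 1.51], [0.13, 2.56], [-1, 4.14], [0.04, 2.09], [-2.66, 2.66]. Speed limits (rad/s): [2.57, 2.57, 3.14, 3.14, 3.14, 3.14, 3.14].

## Interface

Orientations are given as a unit quaternion [x, y, z, w].
In Python, from plant import * gives the robot as it stands. The module is installed in compiled form; this text tells all that it offers.
- The arm moves only by the tool send_rows, never from a script. Its argument "motion" is a list of rows, each an object of numbers: "x", "y", "z": the shift along the tool's x, y, z in cm; "rx", "ry", "rz": the turn, a rotation vector about the tool's x, y, z in rad; "jaw": the finger opening in cm, from 0 to 8.81. In form: [{"x": .., "y": .., "z": .., "rx": .., "ry": .., "rz": .., "jaw": ..}, ...]. A call has exactly 5 rows; each row shifts and turns the commanded pose from where the row before left it, along the tool's axes as they then stand; what a row does not reach is not made up. A row lasts 1/10 s, in which the tool goes at most 50 mm and 8.59 degrees, less where a joint would pass 70% of its speed; a pose out of reach is approached as far as the arm can. A call is refused whole if a number of a shift passes 5 or a number of a turn 0.15, either way. A call with a gripper value outside its range is refused whole. The fingers move at their own pace and stop on an object; "grip_force" is the grip in N (left out, the last holds). Time passes only in rows, so rows that do not move let the fingers close, or fill a call up. It gives the time, the measured TCP pose, the force, the opening and the grip force at its end, in the units of the state.
- get_state(): the state, without advancing time (a new reading comes with each control period).
- snapshot(name): name is "side" or "top" or "wrist"; returns a dict with "img" (384x512x3 uint8, red, green, blue), "vertical_fov" (degrees; the focal length in pixels is half the picture's height over the tangent of half this angle, whatever the lens; pixels are square), "cx", "cy" (the principal point, pixels), "D" ([k1, k2, p1, p2, k3] as OpenCV has them; the pictures are not rectified), "extrinsics" (4x4, takes a point from camera to world coordinates). Camera axes: x right, y up, looking along -z (the intrinsics and any distortion apply to the point x, -y, -z); pixel columns grow to the right and rows downward; lengths in m; the calibration is good to about 2 mm. A picture is of the moment at which its call begins. There is no depth.
- finish_job(): hands the job in; it is judged then, once.
The state is a dict: "clock": time; "q": joint angles; "qd": joint speeds; "joint_torque": joint torques, N m; "tool_pos": TCP position; "eef_rot": TCP orientation; "contact_force": force on the tool from outside, world axes, zero at the start; "moment": the same for the moment, N m; "opening": opening from 0.0 (shut) to 1.0 (fully open); "finger_force": force on a finger pad.
Only numpy, scipy, OpenCV 4.12 (cv2) and the standard library are available. Lean on these libraries where they do the work, as an engineer would, in place of code of your own. Each camera call takes 0.05 s, during which the arm holds its last target. There are 200 camera calls.

## Working session

There is one attempt and no reset: what is moved stays moved. The work goes in short steps, Python scripts to look and compute and a tool call to move; the robot and the scene stay as the last step left them, time stands still between calls to the robot, and variables do not carry over. Pictures are saved under pics/ and viewed, at most 10 in all, crops included, and the job is handed in when it is done.

Besides the shell and the picture viewer there is one more tool, called after "Emit:" by a JSON object that holds its "name" and its "arguments", one argument or row to a line. send_rows: Moves the arm, as the interface text tells. Its arguments: {"type":"object","properties":{"motion":{"type":"array"},"grip_force":{"type":"number"}},"required":["motion"]}

```bash
mkdir -p pics; cat > h.py <<'E'
from plant import *
import numpy as np, cv2
from scipy.spatial.transform import Rotation as R
def cam(s):
    h,w=s["img"].shape[:2]; f=h/2/np.tan(np.radians(s["vertical_fov"])/2)
    return np.array([[f,0,s["cx"]],[0,f,s["cy"]],[0,0,1]]),np.array(s["D"],float),np.array(s["extrinsics"])
def ray(s,px,z):
    K,D,E=cam(s); u=cv2.undistortPoints(np.array(px,float).reshape(-1,1,2),K,D).reshape(-1,2)
    d=np.c_[u[:,0],-u[:,1],-np.ones(len(u))]@E[:3,:3].T; o=E[:3,3]
    return o+d*((z-o[2])/d[:,2])[:,None]
def proj(s,P):
    K,D,E=cam(s); p=(np.atleast_2d(P)-E[:3,3])@E[:3,:3]; p=p*[1,-1,-1]
    return cv2.projectPoints(p,np.zeros(3),np.zeros(3),K,D)[0].reshape(-1,2)
def save(s,n): cv2.imwrite(f"pics/{n}.png",s["img"][:,:,::-1])
E
python3 - <<'E'
from h import *
a=snapshot("top");b=snapshot("side");c=np.hstack([a["img"],b["img"]])
import pickle;pickle.dump((a,b),open("s0.pkl","wb"))
save(a,"top0");save(b,"side0")
st=get_state();print({k:np.round(v,3) for k,v in st.items()})
for s in(a,b):print(s["vertical_fov"],s["D"],np.round(s["extrinsics"],3).tolist())
E
```

```text
{'clock': np.float64(0.1), 'q': array([ 1.256,  0.69 , -0.195,  1.566,  0.157,  0.903, -0.215]), 'qd': array([ 0.   , -0.002,  0.001, -0.002,  0.002,  0.001, -0.   ]), 'joint_torque': array([-4.0000e-03, -5.2850e+01, -1.2720e+00, -1.5384e+01, -5.3000e-02,
        2.0000e-03,  0.0000e+00]), 'tool_pos': array([ 0.213, -0.587,  0.249]), 'eef_rot': array([ 0.985,  0.174, -0.   , -0.001]), 'contact_force': array([-0.033,  0.502,  0.38 ]), 'moment': array([ 0.055,  0.017, -0.026]), 'finger_force': np.float64(0.0), 'opening': np.float64(1.001)}
48.23759108823499 [-0.12153389  0.          0.          0.          0.        ] [[-0.03, 0.997, -0.069, 0.406], [-1.0, -0.03, 0.006, -0.278], [0.003, 0.069, 0.998, 0.979], [0.0, 0.0, 0.0, 1.0]]
50.49258909707238 [0.01311697 0.         0.         0.         0.        ] [[-0.978, 0.137, -0.158, 0.311], [-0.209, -0.642, 0.738, 0.431], [0.0, 0.754, 0.656, 0.692], [0.0, 0.0, 0.0, 1.0]]
```

View pics/top0.png

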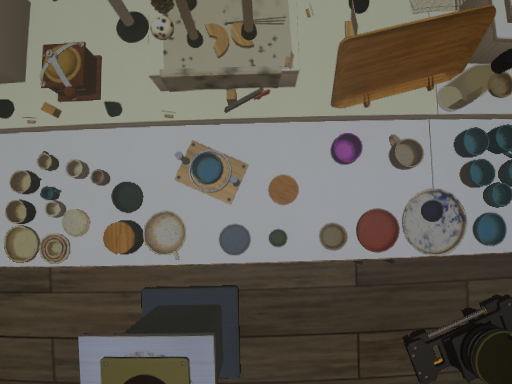

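View pics/side0.png

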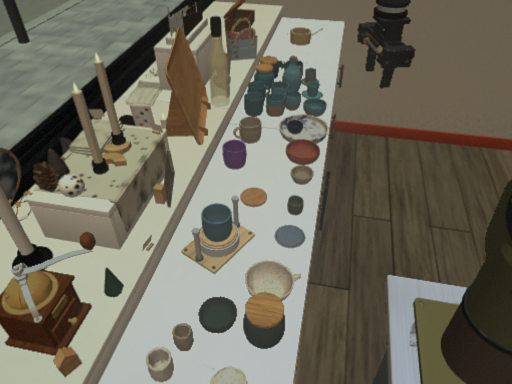

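The top view shows the lid at about (284,190), the tumbler in the jig at (208,168), and the post heads near (180,156) and (236,182). The saucer is at (235,239). The side view agrees: lid at (254,197), tumbler at (217,215). Next I'll measure them.

```bash
python3 - <<'E'
from h import *
import pickle;a,b=pickle.load(open("s0.pkl","rb"))
def blob(s,box,z,f):
    x0,y0,x1,y1=box;im=s["img"][y0:y1,x0:x1];hsv=cv2.cvtColor(im,cv2.COLOR_RGB2HSV).astype(int)
    m=f(hsv).astype(np.uint8);n,l,st,c=cv2.connectedComponentsWithStats(m);i=1+st[1:,4].argmax()
    cs,_=cv2.findContours((l==i).astype(np.uint8),cv2.RETR_EXTERNAL,cv2.CHAIN_APPROX_NONE)
    P=ray(s,cv2.convexHull(cs[0]).reshape(-1,2)+[x0,y0],z)[:,:2].astype(np.float32)
    e=cv2.fitEllipse(P);print(st[i],np.round(e[0],4),np.round(e[1],4),np.round(e[2]),c[i]+[x0,y0])
wood=lambda h:(h[...,0]<20)&(h[...,1]>90)&(h[...,2]>60)
blue=lambda h:(h[...,0]>90)&(h[...,0]<115)&(h[...,1]>80)
blob(a,(262,168,306,212),.018,wood);blob(b,(235,180,275,212),.018,wood)
blob(a,(180,140,240,200),.0985,blue);blob(b,(195,200,236,245),.0985,blue)
p=ray(a,[(180,156),(236,182)],.0975);print(p)
crop=lambda s,x0,y0,x1,y1:cv2.resize(s["img"][y0:y1,x0:x1],(390,540),interpolation=3)
a2=cv2.resize(a["img"][130:260,165:305],None,fx=4,fy=4,interpolation=3);b2=cv2.resize(b["img"][180:280,175:275],None,fx=2.3,fy=5.2,interpolation=3)
cv2.imwrite("pics/c.png",np.hstack([a2,b2])[:,:,::-1])
E
```

```text
[  7   7  29  29 659] [ 0.4767 -0.3276] [0.0641 0.0652] 14.0 [282.96054628 189.25948407]
[  6   8  26  18 372] [ 0.4756 -0.3217] [0.0646 0.0683] 14.0 [253.31182796 196.5       ]
[ 18  19  23  24 382] [ 0.5156 -0.1715] [0.0439 0.0505] 49.0 [208.84031414 169.86649215]Traceback (most recent call last):
  File "<stdin>", line 12, in <module>
  File "<stdin>", line 8, in blob
cv2.error: OpenCV(4.12.0) /io/opencv/modules/imgproc/src/shapedescr.cpp:361: error: (-201:Incorrect size of input array) There should be at least 5 points to fit the ellipse in function 'fitEllipseNoDirect'
```

Emit:
{"name": "send_rows", "arguments": {
  "motion": [
    {"rz": -0.15,"jaw": 8.8},
    {"rz": -0.15},
    {"rz": -0.15},
    {"rz": -0.15},
    {"rz": -0.15}
  ]
}}

```text
schema error: expected keys x, y, z, rx, ry, rz, jaw
```

Emit:
{"name": "send_rows", "arguments": {
  "motion": [
    {"x": 3.4,"y": 1.3},
    {"x": 3.4,"y": 1.3},
    {"x": 3.4,"y": 1.3},
    {"x": 3.4,"y": 1.3},
    {"x": 3.4,"y": 1.3}
  ]
}}

```text
schema error: expected keys x, y, z, rx, ry, rz, jaw
```

Emit:
{"name": "send_rows", "arguments": {
  "motion": [
    {"x": 3.4,"y": 1.3},
    {"x": 3.4,"y": 1.3},
    {"x": 3.4,"y": 1.3},
    {"x": 3.4,"y": 1.3},
    {"x": 3.4,"y": 1.3}
  ]
}}

```text
schema error: expected keys x, y, z, rx, ry, rz, jaw
```

```bash
python3 - <<'E'
from h import *
s=snapshot("wrist");import pickle;pickle.dump(s,open("w1.pkl","wb"))
t=snapshot("top")
st=get_state();print({k:np.round(st[k],4) for k in("clock","q","tool_pos","eef_rot","contact_force")})
print(s["vertical_fov"],s["D"],np.round(s["extrinsics"],3).tolist())
cv2.imwrite("pics/w1.png",cv2.resize(s["img"],(800,600),interpolation=3)[:,:,::-1])
for z in(.018,):print(proj(s,[[.476,-.325,.018],[.515,-.172,.0985],[.489,-.232,.0975]]))
E
```

```text
{'clock': np.float64(0.2), 'q': array([ 1.2558,  0.6896, -0.1946,  1.5659,  0.1573,  0.9025, -0.2152]), 'tool_pos': array([ 0.2135, -0.587 ,  0.2492]), 'eef_rot': array([ 9.848e-01,  1.735e-01, -1.000e-04, -5.000e-04]), 'contact_force': array([-0.4477,  0.1531,  0.0816])}
59.932597950577566 [-0.02638493  0.          0.          0.          0.        ] [[0.341, 0.906, 0.251, 0.278], [-0.94, 0.329, 0.09, -0.564], [-0.001, -0.266, 0.964, 0.384], [0.0, 0.0, 0.0, 1.0]]
[[  78.04977794 -211.04952935]
 [-164.8153408  -423.88824176]
 [-100.70903433 -369.29478777]]
```

View pics/w1.png

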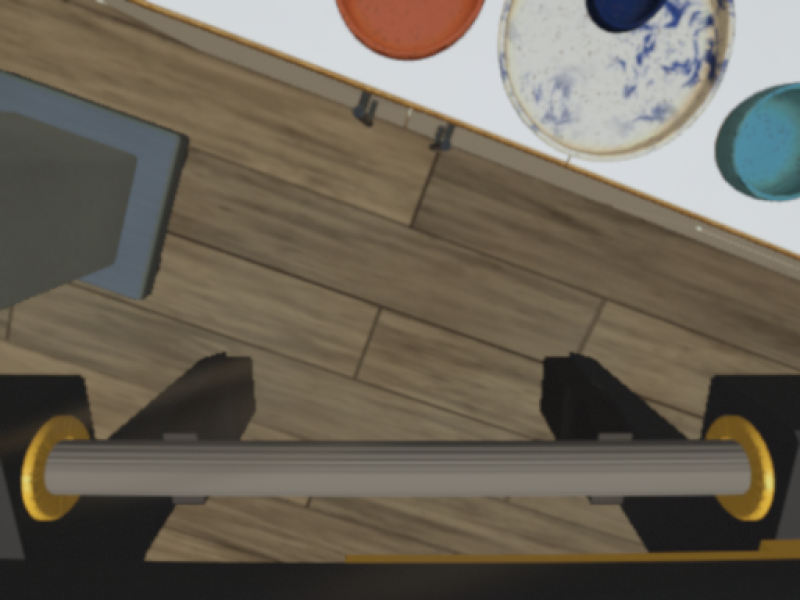

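The moves were refused because every row needs all seven keys. The picture therefore shows the start pose: floor, plus the worktop edge at the top. I'll resend with all keys.

Emit:
{"name": "send_rows", "arguments": {
  "motion": [
    {"x": 0,"y": 0,"z": 0,"rx": 0,"ry": 0,"rz": -0.15,"jaw": 8.8},
    {"x": 0,"y": 0,"z": 0,"rx": 0,"ry": 0,"rz": -0.15,"jaw": 8.8},
    {"x": 0,"y": 0,"z": 0,"rx": 0,"ry": 0,"rz": -0.15,"jaw": 8.8},
    {"x": 0,"y": 0,"z": 0,"rx": 0,"ry": 0,"rz": -0.15,"jaw": 8.8},
    {"x": 0,"y": 0,"z": 0,"rx": 0,"ry": 0,"rz": -0.15,"jaw": 8.8}
  ]
}}

```text
clock: 0.7
tool_pos: [0.2135, -0.5872, 0.2495]
eef_rot: [0.851, 0.525, -0.0, -0.0]
contact_force: [0.7, -0.6, -0.2]
opening: 0.999
finger_force: 0.0
```

Emit:
{"name": "send_rows", "arguments": {
  "motion": [
    {"x": 3.3,"y": 1.3,"z": 0,"rx": 0,"ry": 0,"rz": 0,"jaw": 8.8},
    {"x": 3.3,"y": 1.3,"z": 0,"rx": 0,"ry": 0,"rz": 0,"jaw": 8.8},
    {"x": 3.3,"y": 1.3,"z": 0,"rx": 0,"ry": 0,"rz": 0,"jaw": 8.8},
    {"x": 3.3,"y": 1.3,"z": 0,"rx": 0,"ry": 0,"rz": 0,"jaw": 8.8},
    {"x": 3.3,"y": 1.3,"z": 0,"rx": 0,"ry": 0,"rz": 0,"jaw": 8.8}
  ]
}}

```text
clock: 1.2
tool_pos: [0.3473, -0.469, 0.2496]
eef_rot: [0.853, 0.522, -0.0, -0.0]
contact_force: [0.1, 0.0, -0.0]
opening: 0.997
finger_force: 0.0
```

Emit:
{"name": "send_rows", "arguments": {
  "motion": [
    {"x": 3.3,"y": 1.3,"z": 0,"rx": 0,"ry": 0,"rz": 0,"jaw": 8.8},
    {"x": 3.3,"y": 1.3,"z": 0,"rx": 0,"ry": 0,"rz": 0,"jaw": 8.8},
    {"x": 3.3,"y": 1.3,"z": 0,"rx": 0,"ry": 0,"rz": 0,"jaw": 8.8},
    {"x": 3.3,"y": 1.3,"z": 0,"rx": 0,"ry": 0,"rz": 0,"jaw": 8.8},
    {"x": 0,"y": 0,"z": 0,"rx": 0,"ry": 0,"rz": 0,"jaw": 8.8}
  ]
}}

```text
clock: 1.7
tool_pos: [0.458, -0.3705, 0.2501]
eef_rot: [0.85, 0.526, 0.003, -0.0]
contact_force: [0.4, 0.2, -0.3]
opening: 1.001
finger_force: 0.0
```

```bash
python3 - <<'E'
from h import *
s=snapshot("wrist");import pickle;pickle.dump(s,open("w1.pkl","wb"))
st=get_state();print({k:np.round(st[k],4) for k in("clock","q","tool_pos","eef_rot","contact_force")})
cv2.imwrite("pics/w2.png",cv2.resize(s["img"],(800,600),interpolation=3)[:,:,::-1])
print(proj(s,[[.476,-.325,.018],[.515,-.172,.0985],[.489,-.232,.0975]])*800/512)
E
```

```text
{'clock': np.float64(1.75), 'q': array([ 0.8317,  0.6569, -0.3839,  1.6729,  0.3015,  0.8701, -0.142 ]), 'tool_pos': array([ 0.4553, -0.3733,  0.2498]), 'eef_rot': array([ 8.514e-01,  5.246e-01,  9.000e-04, -2.000e-04]), 'contact_force': array([-0.9788, -0.5132, -0.2028])}
[[ 389.57896208  181.4228334 ]
 [ 315.87243334 -141.06130036]
 [ 327.72915348    9.44374492]]
```

View pics/w2.png

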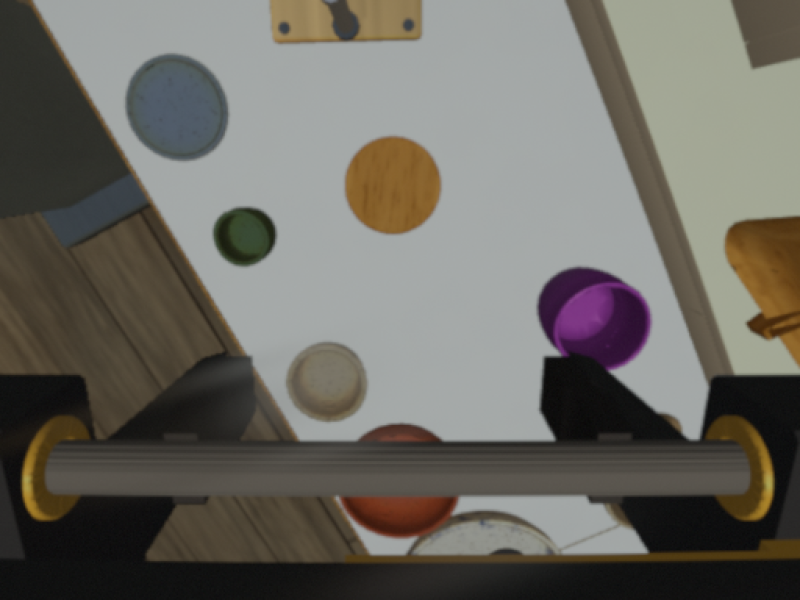

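The wrist view shows the lid at (393,185), with the jig foot's near edge at the top running from (277,42) to (421,38). The small cup, small bowl and purple tumbler are all clear of the lid.

```bash
cat >> h.py <<'E'
def tgt(P):
    st=get_state();r=R.from_quat(st["eef_rot"]);return np.round(100*r.inv().apply(np.array(P)-st["tool_pos"]),2)
E
python3 - <<'E'
from h import *
import pickle;s=pickle.load(open("w1.pkl","rb"))
x0,y0,x1,y1=205,75,300,165
h=cv2.cvtColor(s["img"][y0:y1,x0:x1],cv2.COLOR_RGB2HSV).astype(int)
m=((h[...,0]<25)&(h[...,1]>110)).astype(np.uint8)
cs,_=cv2.findContours(m,cv2.RETR_EXTERNAL,cv2.CHAIN_APPROX_NONE);c=max(cs,key=len).reshape(-1,2)+[x0,y0]
e=cv2.fitEllipse(ray(s,c,.018)[:,:2].astype(np.float32));print(e)
f=ray(s,np.array([(277,42),(421,38)])*.64,.01);d=f[1]-f[0];print("jig x deg",np.degrees(np.arctan2(d[1],d[0])))
ty=R.from_quat(get_state()["eef_rot"]).as_matrix()[:,1];print("tool y deg",np.degrees(np.arctan2(ty[1],ty[0])))
print(tgt([*e[0],.013]))
E
```

```text
((0.47627004981040955, -0.3282882571220398), (0.06365001946687698, 0.06410490721464157), 152.4864959716797)
jig x deg -25.17103815031019
tool y deg -26.71855081137871
[ 4.92 -0.17 23.69]
```

Emit:
{"name": "send_rows", "arguments": {
  "motion": [
    {"x": 1.6,"y": -0.1,"z": 1.0,"rx": 0,"ry": 0,"rz": -0.03,"jaw": 8.8},
    {"x": 1.7,"y": -0.1,"z": 2.5,"rx": 0,"ry": 0,"rz": 0,"jaw": 8.8},
    {"x": 1.6,"y": 0,"z": 3.5,"rx": 0,"ry": 0,"rz": 0,"jaw": 8.8},
    {"x": 0,"y": 0,"z": 3.0,"rx": 0,"ry": 0,"rz": 0,"jaw": 8.8},
    {"x": 0,"y": 0,"z": 2.0,"rx": 0,"ry": 0,"rz": 0,"jaw": 8.8}
  ]
}}

```text
clock: 2.25
tool_pos: [0.4707, -0.3299, 0.1271]
eef_rot: [0.845, 0.535, -0.001, -0.002]
contact_force: [0.2, -1.2, -0.6]
opening: 0.995
finger_force: 0.0
```

```bash
python3 - <<'E'
from h import *
s=snapshot("wrist");import pickle;pickle.dump(s,open("w2.pkl","wb"))
cv2.imwrite("pics/w3.png",cv2.resize(s["img"],(800,600),interpolation=3)[:,:,::-1])
st=get_state();print(st["tool_pos"],tgt([.4763,-.3283,.013]),R.from_quat(st["eef_rot"]).as_matrix().round(3).tolist())
print(proj(s,[[.4763,-.3283,.018]])*800/512)
E
```

```text
[ 0.46916458 -0.32960792  0.12466104] [ 0.42  0.68 11.16] [[0.427, 0.904, -0.007], [0.904, -0.427, 0.004], [0.001, -0.008, -1.0]]
[[406.38476431 287.80009304]]
```

View pics/w3.png

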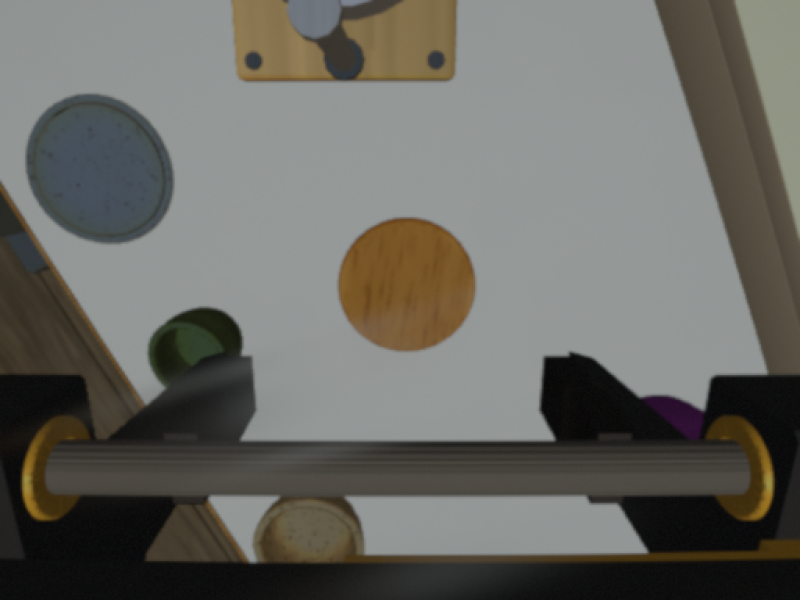

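The wrist view shows the lid at (406,285), within 3 px of the prediction, and the jig edges are level in the image. I'm going down to grasp.

Emit:
{"name": "send_rows", "arguments": {
  "motion": [
    {"x": 0.3,"y": 0.3,"z": 2.0,"rx": 0,"ry": 0,"rz": 0,"jaw": 8.8},
    {"x": 0.25,"y": 0.3,"z": 3.0,"rx": 0,"ry": 0,"rz": 0,"jaw": 8.8},
    {"x": 0,"y": 0,"z": 3.0,"rx": 0,"ry": 0,"rz": 0,"jaw": 8.8},
    {"x": 0,"y": 0,"z": 1.8,"rx": 0,"ry": 0,"rz": 0,"jaw": 8.8},
    {"x": 0,"y": 0,"z": 0.8,"rx": 0,"ry": 0,"rz": 0,"jaw": 8.8}
  ]
}}

```text
clock: 2.8
tool_pos: [0.4787, -0.3285, 0.0221]
eef_rot: [0.845, 0.535, -0.001, -0.001]
contact_force: [-0.6, 0.6, -0.6]
opening: 0.997
finger_force: 0.0
```

Emit:
{"name": "send_rows", "arguments": {
  "motion": [
    {"x": 0,"y": 0,"z": 0,"rx": 0,"ry": 0,"rz": 0,"jaw": 8.8},
    {"x": 0,"y": 0,"z": 0,"rx": 0,"ry": 0,"rz": 0,"jaw": 8.8},
    {"x": 0,"y": 0,"z": 0,"rx": 0,"ry": 0,"rz": 0,"jaw": 8.8},
    {"x": 0,"y": 0,"z": 0,"rx": 0,"ry": 0,"rz": 0,"jaw": 8.8},
    {"x": 0,"y": 0,"z": 0,"rx": 0,"ry": 0,"rz": 0,"jaw": 8.8}
  ]
}}

```text
clock: 3.3
tool_pos: [0.4806, -0.329, 0.0244]
eef_rot: [0.845, 0.535, 0.0, 0.001]
contact_force: [-0.4, 0.0, -0.1]
opening: 0.997
finger_force: 0.0
```

```bash
python3 - <<'E'
from h import *
import pickle;s=pickle.load(open("w2.pkl","rb"))
x0,y0,x1,y1=205,130,315,230
h=cv2.cvtColor(s["img"][y0:y1,x0:x1],cv2.COLOR_RGB2HSV).astype(int)
m=((h[...,0]<25)&(h[...,1]>80)).astype(np.uint8)
cs,_=cv2.findContours(m,cv2.RETR_EXTERNAL,cv2.CHAIN_APPROX_NONE);c=max(cs,key=len).reshape(-1,2)+[x0,y0]
e=cv2.fitEllipse(ray(s,c,.018)[:,:2].astype(np.float32));print(e)
st=get_state();print(st["tool_pos"],tgt([*e[0],.0135]),R.from_quat(st["eef_rot"]).as_matrix().round(3).tolist(),st["contact_force"])
E
```

```text
((0.4764966666698456, -0.3273957669734955), (0.06503380089998245, 0.06527454406023026), 156.8673858642578)
[ 0.48060919 -0.32896939  0.02443988] [-0.03 -0.44  1.09] [[0.428, 0.904, 0.001], [0.904, -0.428, -0.001], [-0.0, 0.001, -1.0]] [-0.43955538  0.02999266 -0.0656025 ]
```

Emit:
{"name": "send_rows", "arguments": {
  "motion": [
    {"x": 0,"y": -0.3,"z": 0.5,"rx": 0,"ry": 0,"rz": 0,"jaw": 8.8},
    {"x": 0,"y": 0,"z": 0.5,"rx": 0,"ry": 0,"rz": 0,"jaw": 8.8},
    {"x": 0,"y": 0,"z": 0,"rx": 0,"ry": 0,"rz": 0,"jaw": 8.8},
    {"x": 0,"y": 0,"z": 0,"rx": 0,"ry": 0,"rz": 0,"jaw": 8.8},
    {"x": 0,"y": 0,"z": 0,"rx": 0,"ry": 0,"rz": 0,"jaw": 8.8}
  ]
}}

```text
clock: 3.8
tool_pos: [0.4776, -0.3274, 0.0137]
eef_rot: [0.845, 0.535, 0.0, 0.0]
contact_force: [0.9, 0.0, 0.5]
opening: 0.999
finger_force: 0.0
```

Emit:
{"name": "send_rows", "arguments": {
  "grip_force": 15,
  "motion": [
    {"x": 0,"y": 0,"z": 0,"rx": 0,"ry": 0,"rz": 0,"jaw": 5.5},
    {"x": 0,"y": 0,"z": 0,"rx": 0,"ry": 0,"rz": 0,"jaw": 5.5},
    {"x": 0,"y": 0,"z": 0,"rx": 0,"ry": 0,"rz": 0,"jaw": 5.5},
    {"x": 0,"y": 0,"z": 0,"rx": 0,"ry": 0,"rz": 0,"jaw": 5.5},
    {"x": 0,"y": 0,"z": 0,"rx": 0,"ry": 0,"rz": 0,"jaw": 5.5}
  ]
}}

```text
clock: 4.3
tool_pos: [0.4776, -0.3274, 0.0138]
eef_rot: [0.845, 0.535, -0.0, 0.0]
contact_force: [-0.1, 0.4, 0.7]
opening: 0.761
finger_force: 15.0
```

Emit:
{"name": "send_rows", "arguments": {
  "motion": [
    {"x": 0,"y": 0,"z": -2.0,"rx": 0,"ry": 0,"rz": 0,"jaw": 5.5},
    {"x": 0,"y": 0,"z": -4.0,"rx": 0,"ry": 0,"rz": 0,"jaw": 5.5},
    {"x": 0,"y": 0,"z": -4.0,"rx": 0,"ry": 0,"rz": 0,"jaw": 5.5},
    {"x": 0,"y": 0,"z": -4.0,"rx": 0,"ry": 0,"rz": 0,"jaw": 5.5},
    {"x": 0,"y": 0,"z": -4.0,"rx": 0,"ry": 0,"rz": 0,"jaw": 5.5}
  ]
}}

```text
clock: 4.8
tool_pos: [0.4771, -0.3272, 0.1952]
eef_rot: [0.845, 0.535, -0.0, -0.0]
contact_force: [0.5, -0.2, -0.7]
opening: 0.764
finger_force: 15.0
```

Emit:
{"name": "send_rows", "arguments": {
  "motion": [
    {"x": 2.5,"y": -1.0,"z": -1.0,"rx": 0,"ry": 0,"rz": 0,"jaw": 5.5},
    {"x": 2.6,"y": -1.1,"z": 0,"rx": 0,"ry": 0,"rz": 0,"jaw": 5.5},
    {"x": 2.6,"y": -1.1,"z": 0,"rx": 0,"ry": 0,"rz": 0,"jaw": 5.5},
    {"x": 0,"y": 0,"z": 0,"rx": 0,"ry": 0,"rz": 0,"jaw": 5.5},
    {"x": 0,"y": 0,"z": 0,"rx": 0,"ry": 0,"rz": 0,"jaw": 5.5}
  ]
}}

```text
clock: 5.3
tool_pos: [0.4815, -0.2438, 0.2038]
eef_rot: [0.845, 0.535, -0.0, 0.0]
contact_force: [-0.8, -0.3, -0.9]
opening: 0.762
finger_force: 15.0
```

```bash
python3 - <<'E'
from h import *
s=snapshot("wrist");import pickle;pickle.dump(s,open("w3.pkl","wb"))
cv2.imwrite("pics/w4.png",cv2.resize(s["img"],(800,600),interpolation=3)[:,:,::-1])
st=get_state();print(st["clock"],st["tool_pos"],st["opening"],tgt([.5156,-.1715,.2]),R.from_quat(st["eef_rot"]).as_matrix().round(3).tolist(),st["contact_force"])
print(proj(s,[[.5156,-.1715,.0985]])*800/512)
E
```

```text
5.35 [ 0.481297   -0.24495083  0.20365785] 0.7611866638454693 [ 8.11 -0.04  0.36] [[0.428, 0.904, -0.0], [0.904, -0.428, -0.001], [-0.001, 0.0, -1.0]] [-0.35374927 -0.43013403 -1.06954568]
[[396.39233184 122.59829901]]
```

View pics/w4.png

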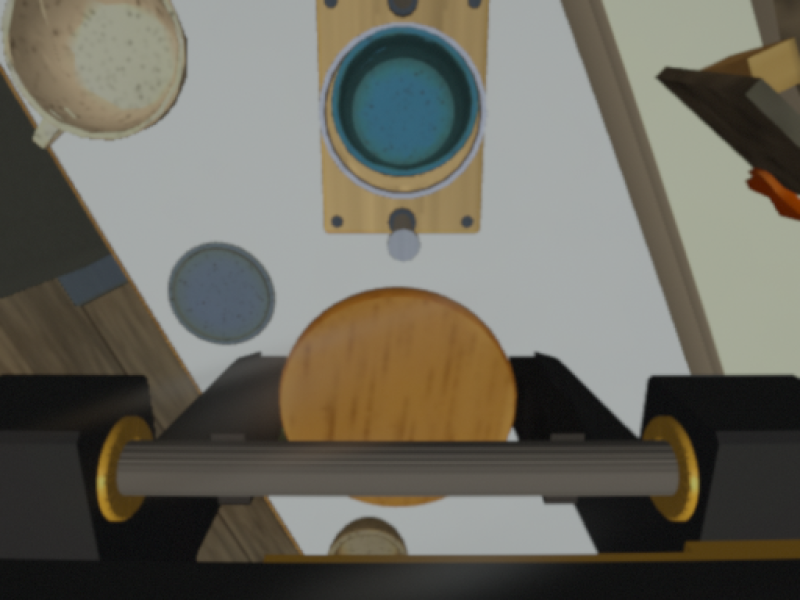

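The tumbler's rim is centred at about (405,101), the near post head at (403,245), and the held lid at about (398,396), level in the pads. I'll measure all of them from this picture.

```bash
python3 - <<'E'
from h import *
import pickle;s=pickle.load(open("w3.pkl","rb"))
st=get_state();r=R.from_quat(st["eef_rot"]);tp=np.array([.4814,-.2444,.2037])
def fit(c,z,n):
    P=ray(s,c,z);L=r.inv().apply(P-tp)[:,:2];e=cv2.fitEllipseDirect(L.astype(np.float32));print(n,np.round(np.array(e[0])*100,2),np.round(e[1],4))
def seg(box,f):
    x0,y0,x1,y1=box;h=cv2.cvtColor(s["img"][y0:y1,x0:x1],cv2.COLOR_RGB2HSV).astype(int)
    cs,_=cv2.findContours(f(h).astype(np.uint8),cv2.RETR_EXTERNAL,cv2.CHAIN_APPROX_NONE);return cv2.convexHull(max(cs,key=len)).reshape(-1,2)+[x0,y0]
c=seg((205,8,315,122),lambda h:(h[...,0]>85)&(h[...,0]<115)&(h[...,1]>110));fit(c,.0985,"rim");print(c.min(0)*1.5625,c.max(0)*1.5625)
c=seg((170,170,340,282),lambda h:(h[...,0]<25)&(h[...,1]>100));c=c[(c[:,1]<275)];fit(c,.208,"lid");print(c.min(0)*1.5625,c.max(0)*1.5625)
for p in[(403,245)]:print("post",100*r.inv().apply(ray(s,[np.array(p)*.64],.0975)-tp))
# hand-picked
fit(np.array([(330,101),(480,101),(405,25),(405,177),(352,47),(458,47),(352,155),(458,155)])*.64,.0985,"rimhand")
E
```

```text
rim [8.87 0.28] [0.0605 0.0623]
[332.8125  28.125 ] [475.     173.4375]
lid [-0.09  0.01] [0.0668 0.0699]
[278.125 287.5  ] [517.1875 425.    ]
post [[ 2.59245415  0.2836143  10.61738924]]
rimhand [8.86 0.34] [0.0629 0.0655]
```

Emit:
{"name": "send_rows", "arguments": {
  "motion": [
    {"x": 2.5,"y": 0.1,"z": 0,"rx": 0,"ry": 0,"rz": 0,"jaw": 5.5},
    {"x": 2.5,"y": 0.1,"z": 1.2,"rx": 0,"ry": 0,"rz": 0,"jaw": 5.5},
    {"x": 2.4,"y": 0.1,"z": 2.0,"rx": 0,"ry": 0,"rz": 0,"jaw": 5.5},
    {"x": 1.5,"y": 0,"z": 2.0,"rx": 0,"ry": 0,"rz": 0,"jaw": 5.5},
    {"x": 0,"y": 0,"z": 2.0,"rx": 0,"ry": 0,"rz": 0,"jaw": 5.5}
  ]
}}

```text
clock: 5.85
tool_pos: [0.5239, -0.1636, 0.1309]
eef_rot: [0.844, 0.536, 0.001, 0.0]
contact_force: [0.6, -0.7, -1.1]
opening: 0.76
finger_force: 15.0
```

Emit:
{"name": "send_rows", "arguments": {
  "motion": [
    {"x": 0,"y": 0,"z": 0,"rx": 0,"ry": 0,"rz": 0,"jaw": 5.5},
    {"x": 0,"y": 0,"z": 0,"rx": 0,"ry": 0,"rz": 0,"jaw": 5.5},
    {"x": 0,"y": 0,"z": 0,"rx": 0,"ry": 0,"rz": 0,"jaw": 5.5},
    {"x": 0,"y": 0,"z": 0,"rx": 0,"ry": 0,"rz": 0,"jaw": 5.5},
    {"x": 0,"y": 0,"z": 0,"rx": 0,"ry": 0,"rz": 0,"jaw": 5.5}
  ]
}}

```text
clock: 6.35
tool_pos: [0.5226, -0.1655, 0.1325]
eef_rot: [0.845, 0.535, 0.0, 0.001]
contact_force: [-0.0, -0.2, -0.4]
opening: 0.763
finger_force: 15.0
```

```bash
python3 - <<'E'
from h import *
tp=np.array([.4814,-.2444,.2037]);M=np.array([[.428,.904,0],[.904,-.428,0],[0,0,-1]])
P=tp+M@[.0895,.003,0];P[2]=.105
print(P,tgt(P),get_state()["contact_force"]);s=snapshot("side");print(tgt(P))
c=s["img"][150:280,160:290];cv2.imwrite("pics/s1.png",cv2.resize(c,(600,600),interpolation=3)[:,:,::-1])
E
```

```text
[ 0.522418 -0.164776  0.105   ] [ 0.06 -0.05  2.75] [-0.03816995 -0.20798735 -0.3844212 ]
[ 0.05 -0.04  2.74]
```

View pics/s1.png

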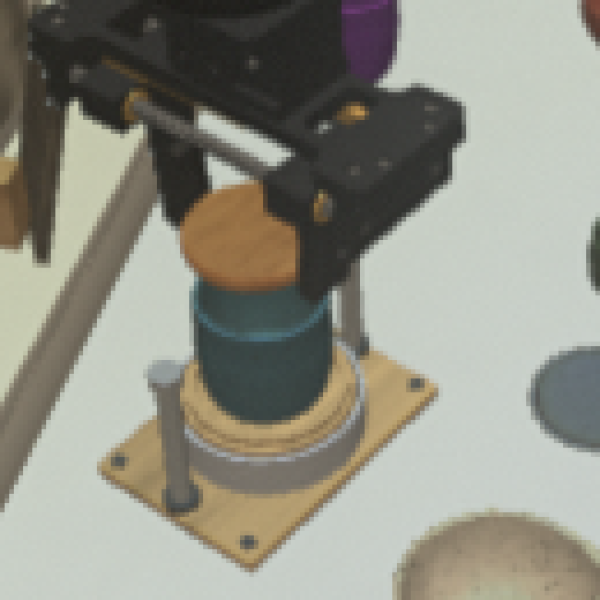

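The side view shows the lid held about 2 cm above the tumbler, centred over it and clear of both posts. I'm lowering it.

Emit:
{"name": "send_rows", "arguments": {
  "motion": [
    {"x": 0.05,"y": 0,"z": 0.8,"rx": 0,"ry": 0,"rz": 0,"jaw": 5.5},
    {"x": 0,"y": 0,"z": 0.7,"rx": 0,"ry": 0,"rz": 0,"jaw": 5.5},
    {"x": 0,"y": 0,"z": 0.5,"rx": 0,"ry": 0,"rz": 0,"jaw": 5.5},
    {"x": 0,"y": 0,"z": 0.3,"rx": 0,"ry": 0,"rz": 0,"jaw": 5.5},
    {"x": 0,"y": 0,"z": 0,"rx": 0,"ry": 0,"rz": 0,"jaw": 5.5}
  ]
}}

```text
clock: 6.9
tool_pos: [0.5222, -0.1643, 0.108]
eef_rot: [0.845, 0.535, -0.0, -0.0]
contact_force: [0.0, -0.3, -0.1]
opening: 0.762
finger_force: 15.0
```

Emit:
{"name": "send_rows", "arguments": {
  "motion": [
    {"x": 0,"y": 0,"z": 0.2,"rx": 0,"ry": 0,"rz": 0,"jaw": 5.5},
    {"x": 0,"y": 0,"z": 0.2,"rx": 0,"ry": 0,"rz": 0,"jaw": 5.5},
    {"x": 0,"y": 0,"z": 0,"rx": 0,"ry": 0,"rz": 0,"jaw": 5.5},
    {"x": 0,"y": 0,"z": 0,"rx": 0,"ry": 0,"rz": 0,"jaw": 5.5},
    {"x": 0,"y": 0,"z": 0,"rx": 0,"ry": 0,"rz": 0,"jaw": 5.5}
  ]
}}

```text
clock: 7.4
tool_pos: [0.5228, -0.1645, 0.1051]
eef_rot: [0.845, 0.535, 0.0, 0.0]
contact_force: [-0.8, 1.1, 3.1]
opening: 0.763
finger_force: 15.0
```

It's seated: contact came at the expected height. I'll release and retreat straight up.

Emit:
{"name": "send_rows", "arguments": {
  "motion": [
    {"x": 0,"y": 0,"z": 0,"rx": 0,"ry": 0,"rz": 0,"jaw": 7.0},
    {"x": 0,"y": 0,"z": 0,"rx": 0,"ry": 0,"rz": 0,"jaw": 7.6},
    {"x": 0,"y": 0,"z": 0,"rx": 0,"ry": 0,"rz": 0,"jaw": 8.4},
    {"x": 0,"y": 0,"z": 0,"rx": 0,"ry": 0,"rz": 0,"jaw": 8.8},
    {"x": 0,"y": 0,"z": 0,"rx": 0,"ry": 0,"rz": 0,"jaw": 8.8}
  ]
}}

```text
clock: 7.9
tool_pos: [0.5225, -0.1645, 0.1046]
eef_rot: [0.845, 0.535, -0.0, -0.0]
contact_force: [0.2, -0.8, 0.6]
opening: 0.996
finger_force: 0.0
```

Emit:
{"name": "send_rows", "arguments": {
  "motion": [
    {"x": 0,"y": 0,"z": -1.0,"rx": 0,"ry": 0,"rz": 0,"jaw": 8.8},
    {"x": 0,"y": 0,"z": -2.0,"rx": 0,"ry": 0,"rz": 0,"jaw": 8.8},
    {"x": 0,"y": 0,"z": -3.0,"rx": 0,"ry": 0,"rz": 0,"jaw": 8.8},
    {"x": 0,"y": 0,"z": -3.0,"rx": 0,"ry": 0,"rz": 0,"jaw": 8.8},
    {"x": 0,"y": 0,"z": -1.0,"rx": 0,"ry": 0,"rz": 0,"jaw": 8.8}
  ]
}}

```text
clock: 8.4
tool_pos: [0.5241, -0.1647, 0.208]
eef_rot: [0.845, 0.535, 0.002, 0.002]
contact_force: [1.0, 0.5, -0.2]
opening: 0.998
finger_force: 0.0
```

```bash
python3 - <<'E'
from h import *
s=snapshot("side");w=snapshot("wrist");st=get_state();print(st["tool_pos"],st["opening"])
a=cv2.resize(s["img"][170:270,170:270],(400,400),interpolation=3);b=cv2.resize(w["img"][:,:],(400,300),interpolation=3)
im=np.zeros((400,800,3),np.uint8);im[:,:400]=a;im[:300,400:]=b;cv2.imwrite("pics/s2.png",im[:,:,::-1])
x0,y0,x1,y1=180,80,330,285
h=cv2.cvtColor(w["img"][y0:y1,x0:x1],cv2.COLOR_RGB2HSV).astype(int)
import pickle;pickle.dump(w,open("w4.pkl","wb"))
print(proj(w,[[.5226,-.1645,.1095],[.5226,-.1645,.1155]])*400/512+[400,0])
E
```

```text
[ 0.52344955 -0.16476024  0.2063292 ] 0.9989570427761162
[[595.97626662 151.2527352 ]
 [595.95744296 153.09131334]]
```

View pics/s2.png

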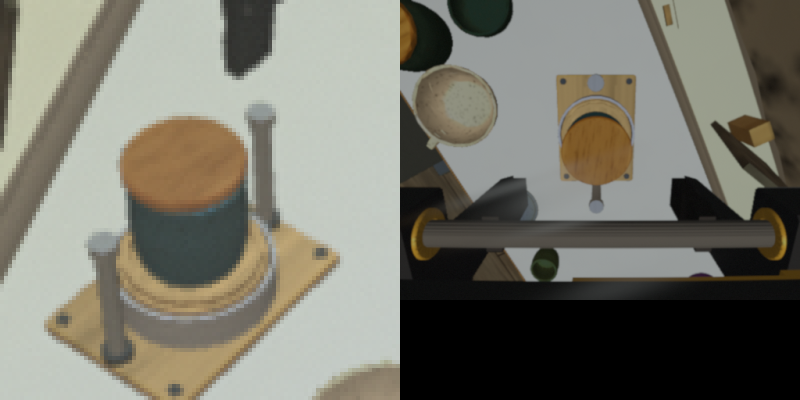

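The lid is seated level on the tumbler, at (183,163) in the left panel and (596,149) in the wrist panel, midway between post heads (595,82) and (595,205). Now I'll close the fingers and come down.

Emit:
{"name": "send_rows", "arguments": {
  "grip_force": 20,
  "motion": [
    {"x": 0,"y": 0,"z": 0,"rx": 0,"ry": 0,"rz": 0,"jaw": 0},
    {"x": 0,"y": 0,"z": 0,"rx": 0,"ry": 0,"rz": 0,"jaw": 0},
    {"x": 0,"y": 0,"z": 0,"rx": 0,"ry": 0,"rz": 0,"jaw": 0},
    {"x": 0,"y": 0,"z": 0,"rx": 0,"ry": 0,"rz": 0,"jaw": 0},
    {"x": 0,"y": 0,"z": 0,"rx": 0,"ry": 0,"rz": 0,"jaw": 0}
  ]
}}

```text
clock: 9.0
tool_pos: [0.5223, -0.1644, 0.2042]
eef_rot: [0.845, 0.535, -0.0, -0.0]
contact_force: [-0.2, -0.1, -0.8]
opening: 0.573
finger_force: 0.0
```

Emit:
{"name": "send_rows", "arguments": {
  "motion": [
    {"x": 0,"y": 0,"z": 2.0,"rx": 0,"ry": 0,"rz": 0,"jaw": 0},
    {"x": 0,"y": 0,"z": 2.5,"rx": 0,"ry": 0,"rz": 0,"jaw": 0},
    {"x": 0,"y": 0,"z": 2.0,"rx": 0,"ry": 0,"rz": 0,"jaw": 0},
    {"x": 0,"y": 0,"z": 0.5,"rx": 0,"ry": 0,"rz": 0,"jaw": 0},
    {"x": 0,"y": 0,"z": 0,"rx": 0,"ry": 0,"rz": 0,"jaw": 0}
  ]
}}

```text
clock: 9.5
tool_pos: [0.5222, -0.1643, 0.1342]
eef_rot: [0.845, 0.535, -0.001, -0.001]
contact_force: [0.8, 0.3, -0.1]
opening: 0.115
finger_force: 0.0
```

Emit:
{"name": "send_rows", "arguments": {
  "motion": [
    {"x": 0,"y": 0,"z": 0,"rx": 0,"ry": 0,"rz": 0,"jaw": 0},
    {"x": 0,"y": 0,"z": 0,"rx": 0,"ry": 0,"rz": 0,"jaw": 0},
    {"x": 0,"y": 0,"z": 0,"rx": 0,"ry": 0,"rz": 0,"jaw": 0},
    {"x": 0,"y": 0,"z": 0,"rx": 0,"ry": 0,"rz": 0,"jaw": 0},
    {"x": 0,"y": 0,"z": 0,"rx": 0,"ry": 0,"rz": 0,"jaw": 0}
  ]
}}

```text
clock: 10.0
tool_pos: [0.5227, -0.1646, 0.1351]
eef_rot: [0.845, 0.535, 0.0, 0.0]
contact_force: [-0.5, -0.8, 0.3]
opening: -0.0
finger_force: 0.0
```

```bash
python3 - <<'E'
from h import *
st=get_state();print(st["clock"],st["tool_pos"],st["opening"],st["finger_force"],st["contact_force"],tgt([.5225,-.1645,.1085]))
E
```

```text
10.0 [ 0.52269761 -0.16457286  0.13505002] -1.766375918841626e-05 0.0 [-0.47116192 -0.84435715  0.29487307] [-0.   -0.02  2.65]
```

Emit:
{"name": "send_rows", "arguments": {
  "motion": [
    {"x": 0,"y": 0,"z": 0.6,"rx": 0,"ry": 0,"rz": 0,"jaw": 0},
    {"x": 0,"y": 0,"z": 0.5,"rx": 0,"ry": 0,"rz": 0,"jaw": 0},
    {"x": 0,"y": 0,"z": 0.3,"rx": 0,"ry": 0,"rz": 0,"jaw": 0},
    {"x": 0,"y": 0,"z": 0.2,"rx": 0,"ry": 0,"rz": 0,"jaw": 0},
    {"x": 0,"y": 0,"z": 0,"rx": 0,"ry": 0,"rz": 0,"jaw": 0}
  ]
}}

```text
clock: 10.5
tool_pos: [0.5222, -0.1645, 0.1187]
eef_rot: [0.845, 0.535, -0.0, -0.0]
contact_force: [-1.8, -0.3, 5.3]
opening: 0.006
finger_force: 2.4
```

Emit:
{"name": "send_rows", "arguments": {
  "motion": [
    {"x": 0,"y": 0,"z": 0.2,"rx": 0,"ry": 0,"rz": 0,"jaw": 0},
    {"x": 0,"y": 0,"z": 0.2,"rx": 0,"ry": 0,"rz": 0,"jaw": 0},
    {"x": 0,"y": 0,"z": 0.1,"rx": 0,"ry": 0,"rz": 0,"jaw": 0},
    {"x": 0,"y": 0,"z": 0,"rx": 0,"ry": 0,"rz": 0,"jaw": 0},
    {"x": 0,"y": 0,"z": 0,"rx": 0,"ry": 0,"rz": 0,"jaw": 0}
  ]
}}

```text
clock: 11.0
tool_pos: [0.5223, -0.1645, 0.1143]
eef_rot: [0.845, 0.535, -0.0, 0.0]
contact_force: [-2.0, 0.4, 6.6]
opening: 0.009
finger_force: 3.7
```

Emit:
{"name": "send_rows", "arguments": {
  "motion": [
    {"x": 0,"y": 0,"z": 0.2,"rx": 0,"ry": 0,"rz": 0,"jaw": 0},
    {"x": 0,"y": 0,"z": 0.2,"rx": 0,"ry": 0,"rz": 0,"jaw": 0},
    {"x": 0,"y": 0,"z": 0.1,"rx": 0,"ry": 0,"rz": 0,"jaw": 0},
    {"x": 0,"y": 0,"z": 0,"rx": 0,"ry": 0,"rz": 0,"jaw": 0},
    {"x": 0,"y": 0,"z": 0,"rx": 0,"ry": 0,"rz": 0,"jaw": 0}
  ]
}}

```text
clock: 11.5
tool_pos: [0.5223, -0.1645, 0.1096]
eef_rot: [0.845, 0.535, -0.0, 0.0]
contact_force: [-2.8, 0.5, 10.1]
opening: 0.004
finger_force: 5.0
```

```bash
python3 - <<'E'
from h import *
z=[];f=[]
for i in range(6):
    s=snapshot("side");st=get_state();z.append(st["tool_pos"][2]);f.append(st["contact_force"])
print(np.round(z,4),np.mean(z),np.mean(f,0).round(2),np.array(f)[:,2].round(1),R.from_quat(st["eef_rot"]).as_matrix()[:,2])
a=cv2.resize(s["img"][180:270,170:260],(600,600),interpolation=3);cv2.imwrite("pics/s3.png",a[:,:,::-1])
E
```

```text
[0.1096 0.1096 0.1096 0.1096 0.1096 0.1096] 0.10960106689274783 [-2.92  0.8  10.57] [10.6 10.6 10.3  9.6 10.7 11.5] [-1.89213964e-04 -5.31820835e-04 -9.99999841e-01]
```

View pics/s3.png

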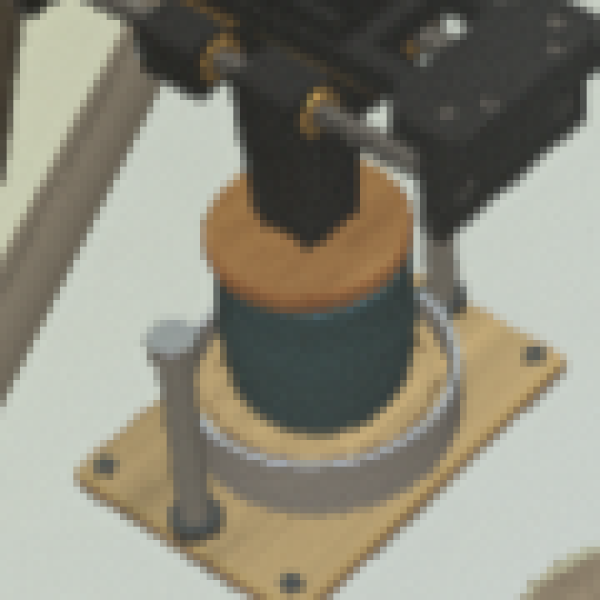

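The lid is level and the fingers are centred on it. By both height and force it is about 1 mm above flush, so I'll go down that last bit.

Emit:
{"name": "send_rows", "arguments": {
  "motion": [
    {"x": 0,"y": 0,"z": 0.06,"rx": 0,"ry": 0,"rz": 0,"jaw": 0},
    {"x": 0,"y": 0,"z": 0.06,"rx": 0,"ry": 0,"rz": 0,"jaw": 0},
    {"x": 0,"y": 0,"z": 0,"rx": 0,"ry": 0,"rz": 0,"jaw": 0},
    {"x": 0,"y": 0,"z": 0,"rx": 0,"ry": 0,"rz": 0,"jaw": 0},
    {"x": 0,"y": 0,"z": 0,"rx": 0,"ry": 0,"rz": 0,"jaw": 0}
  ]
}}

```text
clock: 12.3
tool_pos: [0.5222, -0.1645, 0.1085]
eef_rot: [0.845, 0.535, -0.0, 0.0]
contact_force: [-3.2, 1.5, 10.4]
opening: 0.004
finger_force: 5.4
```

```bash
python3 - <<'E'
from h import *
f=[]
for i in range(8):
    s=snapshot("side");st=get_state();f.append(st["contact_force"][2])
print(st["tool_pos"],np.mean(f))
# lid top ellipse in side view: which z gives lid centre matching known xy and 67.6 mm?
h=cv2.cvtColor(s["img"],cv2.COLOR_RGB2HSV).astype(int)[195:240,190:240]
m=((h[...,0]<20)&(h[...,1]>90)&(h[...,2]>90))[:33].astype(np.uint8)
c=np.argwhere(m)[:,::-1]+[190,195];print(c.min(0),c.max(0))
t=np.linspace(0,6.28,200)
for z in(.0945,.0975,.1005):
    p=proj(s,np.c_[.5225+.0338*np.cos(t),-.1645+.0338*np.sin(t),0*t+z]);print(z,p.min(0).round(1),p.max(0).round(1))
E
```

```text
[ 0.52225127 -0.164504    0.10847617] 10.922222263635776
[201 195] [239 227]
0.0945 [199.9 203.1] [231.8 225.1]
0.0975 [199.7 202. ] [231.7 224. ]
0.1005 [199.6 201. ] [231.7 223. ]
```

```bash
python3 -c "
from plant import *
print(finish_job())"
```

```text
the job is handed in; nothing more can be done
None
```

I set the lid on the tumbler plug side down, let go of it, then pressed it down with closed fingers until its top was flush with the gauge posts by tool height (TCP z 0.1085 m, about 11 N), and handed the job in with it still held there; the saucer, small cup and small bowl were not touched.

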